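# Release a bracket from a left-hand-threaded test clamp and draw it out

### The job

The aluminium bracket is still clamped in the pull-test fixture. The clamp's spoked screw has a left-hand thread: back it off by pushing its spokes round, never tightening it, until the pressure foot stands clearly higher than the bracket's back lip, and only then slide the bracket gently out along its channel to the end stop. Leave it lying flat in the channel against the stop, with the clamp still open, and do not disturb the tools and parts around.

Things in the scene. Friction and masses are not known exactly. Their poses are not given: they have to be found in the camera images.
- fixture: Fixed test fixture: cream base with black top plate, 220 mm (x) by 420 mm (y from -110 to +310), plate 30 mm above the table. Origin at table level under the vertical axis of the clamp screw; z up, +y is the way the bracket slides out. Two rails 8 mm high at x = -25.5 and +25.5 form a 43 mm wide channel along y, in which the bracket lies on the plate.
- bridge_top (a point): On the screw axis, at the top of the cream bridge bar that carries the screw: 80 mm above the table, bar 128 mm along the fixture's x, 28 mm along y, 17 mm thick, on two posts at x = -52 and +52. A nut collar and bolt heads on it reach 86 mm.
- post_top (a point): Top of the fixed steel gauge post, 14 mm thick, at fixture x = +45, y = -68, 255 mm above the table; its dial hangs beyond it, at y about -125. There is no room for a gripper to follow a spoke round past it: push spokes where they are free of it (from the fixture's -x-y side by -x and +y to +x), then lift out and take a fresh spoke.
- end_stop (a point): Top edge of the face of the end stop, an upright steel plate 60 mm wide, 40 mm high and 12 mm thick across the channel, its top 70 mm above the table; the face is at fixture y = 275 mm and looks back to the screw.
- screw (a joint): Clamp screw angle, rad, 0.1 to 0.5 at the start; grows turning CLOCKWISE seen from above, which loosens and raises it (left-hand thread, 1.91 mm per rad). Anticlockwise only clamps harder. Stops at 8.4 and -0.6. Stays where left; takes 0.3 N m (about 7 N at 45 mm). The foot leaves the bracket at about 2.1, reaches the height of the back lip's top at about 6.3, is well clear at 7.4 to 8.2.
- spoke_tip (a point): Centre of the 16 mm black ball on one of four like, level spokes 90 degrees apart, 60 mm from the screw axis. Spokes: 10 mm rods; hub 28 mm across, 13 mm above and below their centre line. Centre line 112 mm above the table at screw = 0, plus 1.91 mm per rad. This spoke points along the fixture's +x at screw = 0 and turns clockwise from above as screw grows.
- foot_face (a point): Centre of the underside of the pressure foot, a steel disc 20 mm across on the screw axis. It is sprung: it presses the bracket down (about 16 N at screw = 0), stays on it, 35 mm above the table, for the first 4 mm of the screw's rise, then rises with the screw.
- bracket: Loose aluminium bracket, 110 to 225 g: flat leg 40 mm wide (x), y from -26 to +170, 5 mm thick; upright leg at its +y end, 5 mm thick, up to 55 mm above the underside; low back lip at its -y end, top 13 mm above the underside, which cannot pass under the foot until that is raised. Origin on the underside, at the start under the screw axis (4 mm either way in y), axes as the fixture's.
- leg_inner (a point): Middle of the inner face (facing the screw, -y) of the bracket's upright leg, 35 mm above its underside. Hook behind it, low down, in the open space towards the bridge and push along the fixture's +y: the bracket slides 105 mm (4 more or less) with 1 to 2 N until its upright leg's outer face meets the end stop.
- adapter: Bystander: stepped steel adapter, 22 mm across, 28 mm high, standing on the fixture's plate beside the channel. Origin under its centre.
- cone_tip: Bystander: dark steel cone tip, 24 mm across, 26 mm high, on the fixture's plate on the other side of the channel. Origin under its centre.
- screwdriver: Bystander: screwdriver lying on the table.
- wrench: Bystander: wrench lying on the table.
- oil_can: Bystander: white plastic bottle, 52 mm across, 120 mm high.
- parts_tray: Bystander: grey open tray, 160 by 220 by 40 mm, with spare fittings in it.
- weight: Bystander: brass weight, 44 mm across, 56 mm high.
- foot: The pressure foot itself (see foot_face): steel disc 20 mm across, 6 mm thick; origin at the centre of its underside.
Not all that is in view belongs to the job. Of the things that look like the bracket, the middle-sized one is meant.

How it is judged:
On the way:
1. the clamp is backed off clockwise until the foot stands at least 1 mm above the bracket's back lip, the bracket still in its place (within 15 mm) (z of foot_face in the frame of fixture above 0.044 m and y of bracket in the frame of fixture below 0.018 m), for 0.2 s.
At the end, for the whole second after the job is handed in: The bracket lies flat in the channel (within 3 mm of the plate, 3 degrees), drawn out against the end stop (within 3 mm), at rest; the clamp is still open with its foot at least 1 mm above the height of the bracket's back lip (z of foot_face in the frame of fixture above 0.044 m and y of bracket in the frame of fixture between 0.102 and 0.11 m and x of bracket in the frame of fixture between -0.005 and 0.005 m and z of bracket in the frame of fixture between 0.027 and 0.033 m and angle between bracket's own z axis and vertical below 0.05 rad and linear speed of bracket below 0.01 m/s); the robot touches nothing.
It fails at once if the screw is turned the wrong way (tightened beyond -0.15 rad) (value of joint screw below -0.15 rad).
It fails at once if the bracket is dragged more than 10 mm while the foot still presses on it (distance of leg_inner from where it was at the start of the episode above 0.01 m and contact force between foot and bracket above 2 N).
It fails at once if the bracket is not handled gently (the fingers press on it with over 40 N) (contact force between the fingers and bracket above 40 N).
It fails at once if a bystander is moved by more than 20 mm (distance of any of adapter, cone_tip, screwdriver, wrench, oil_can, parts_tray, weight from where it was at the start of the episode above 0.02 m).
It also fails if it takes over 67 s, if anything falls off the work surface, if the arm or the gripper's body presses on something with over 40 N, if the wrist force passes 120 N, or if a joint passes its speed limit or range.

### The arm

A 6-joint arm with a two-finger parallel gripper is mounted at the origin on the work surface. World frame = base frame: x ahead of the robot, y to its left, z up, the work surface at z = 0. Lengths are in m, angles in rad, forces in N, time in s.
With the tool pointing down it reaches from about 0.35 to 0.725 m from the base axis. Payload 6 kg.
Tool frame: the origin (TCP) lies on the centre line of the jaws, within the pads' length; the fingertips stand 19 mm ahead of it and the grasp point (between the pads) is the TCP (env.tcp_to_tips is the distance from the TCP to the fingertips, in m); z points along the fingers, y is the line along which they close (so a half turn about z gives the same grasp; the last joint's range is limited). The gripper opens to 85 mm and grips with 20 to 120 N. Pads are 22 mm wide; open, the fingers measure 114 mm over their backs; the gripper's body (76 mm by 85 mm) begins 54 mm behind the grasp point. The pads swing forward as they close: fully open they stand 13 mm farther back than shut.
Start: joints at [-0.976, 0.04, 0.085, 0, -1.615, -0.334], TCP at [0.155, -0.58, 0.25] pointing down, gripper open.
Joint ranges: [-2.56, 2.56], [-1.29, 2.01], [-1.08, 1.49], [-3.29, 1.98], [-2.81, -0.18], [-2.99, 2.99]. Speed limits (rad/s): [2.57, 2.57, 3.01, 3.14, 3.14, 3.14].

### API

Orientations are given as [roll, pitch, yaw] about the fixed x, y, z axes, in that order (R = Rz(yaw) Ry(pitch) Rx(roll)).
In Python, from bench import env, vision, job gives the robot as it stands. The module is installed in compiled form; this text tells all that it offers.
- The arm moves only by the tool arm_command, never from a script. Its argument "deltas" is a list that holds one entry, the list of rows, each a list of 5 numbers: the shift along the tool's x, y, z in cm, then the turn about the tool's z in degrees, then the opening, from 0 (shut) to 1 (fully open). A call has 1 to 12 rows; each row shifts and turns the commanded pose from where the row before left it, along the tool's axes as they then stand; what a row does not reach is not made up. A row lasts 1/12 s, in which the tool goes at most 41.7 mm and 7.16 degrees, less where a joint would pass 70% of its speed; a pose out of reach is approached as far as the arm can. A call with a gripper value outside its range is refused whole. The fingers move at their own pace and stop on an object; the grip force is fixed at half the most. Time passes only in rows, so rows that do not move let the fingers close. It gives the time, the measured TCP pose, the force, the opening and the grip force at its end, in the units of the state.
- env.sense(): the state, without advancing time (a new reading comes with each control period).
- vision.read_camera(name): name is "side" or "top"; returns the picture (420x560x3 uint8, red, green, blue); there is no depth.
- vision.camera_params(name): a dict with "vertical_fov" (degrees; the focal length in pixels is half the picture's height over the tangent of half this angle, whatever the lens; pixels are square), "cx", "cy" (the principal point, pixels), "D" ([k1, k2, p1, p2, k3] as OpenCV has them; the pictures are not rectified), "R" (3x3) and "t" (3): a world point X has camera coordinates R X + t. Camera axes: x right, y down, z forward; pixel columns grow to the right and rows downward; lengths in m; the calibration is good to about 2 mm. A picture is of the moment at which its call begins. camera_params takes no time and is no camera call.
- job.job_done(): hands the job in; it is judged then, once.
The state is a dict: "t": time; "joints": joint angles; "qd": joint speeds; "joint_torque": joint torques, N m; "position": TCP position; "eef_rot": TCP orientation; "contact_force": force on the tool from outside, world axes, zero at the start; "moment": the same for the moment, N m; "width": finger opening in m; "gripper_force": force on a finger pad.
Only numpy, scipy, OpenCV 4.12 (cv2) and the standard library are available. Lean on these libraries where they do the work, as an engineer would, in place of code of your own. Each camera call takes 0.05 s, during which the arm holds its last target. There are 200 camera calls.

## Working session

There is one attempt and no reset: what is moved stays moved. The work goes in short steps, Python scripts to look and compute and a tool call to move; the robot and the scene stay as the last step left them, time stands still between calls to the robot, and variables do not carry over. Pictures are saved under pics/ and viewed, at most 10 in all, crops included, and the job is handed in when it is done.

Besides the shell and the picture viewer there is one more tool, called after "Request:" by a JSON object that holds its "fn" and its "kwargs", one argument or row to a line. arm_command: Moves the arm, as the interface text tells. Its arguments: {"type":"object","properties":{"deltas":{"type":"array","items":{"type":"array","items":{"type":"array","items":{"type":"number"}}}}},"required":["deltas"]}

```bash
mkdir -p pics; python3 - <<'E'
from bench import env, vision, job
import cv2
for n in ("top","side"):
    im=vision.read_camera(n); cv2.imwrite(f"pics/{n}0.png",im[:,:,::-1]); 
    p=vision.camera_params(n); print(n,p)
s=env.sense();print(s['position'],s['eef_rot'],s['contact_force'],s['width'])
E
```

```text
top {'vertical_fov': 46.323674770582215, 'cx': 269.8934800346968, 'cy': 205.18638862649115, 'D': array([-0.18043268,  0.        ,  0.        ,  0.        ,  0.        ]), 'R': array([[-0.02512816, -0.99968312, -0.00149585],
       [-0.98460622,  0.02500803, -0.17298899],
       [ 0.17297158, -0.00287407, -0.98492262]]), 't': array([0.04148877, 0.49652397, 1.40019273])}
side {'vertical_fov': 46.69024649003666, 'cx': 277.2043047069686, 'cy': 202.49090144574237, 'D': array([-0.1467367,  0.       ,  0.       ,  0.       ,  0.       ]), 'R': array([[-0.8251186 , -0.56495694,  0.00171722],
       [-0.35379414,  0.51434118, -0.78120603],
       [ 0.44046453, -0.64519517, -0.62427093]]), 't': array([0.41563016, 0.30733585, 1.51970369])}
[ 0.1547278  -0.57943432  0.24936915] [ 3.13999780e+00 -9.56063377e-05 -2.88075640e+00] [-0.83380819 -0.00816242  0.24964053] 0.08573509587558348
```

View pics/top0.png

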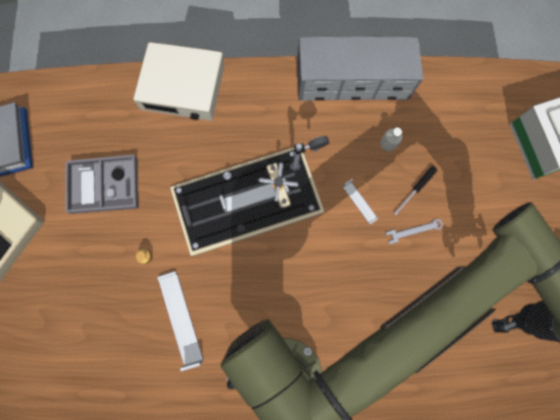

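View pics/side0.png

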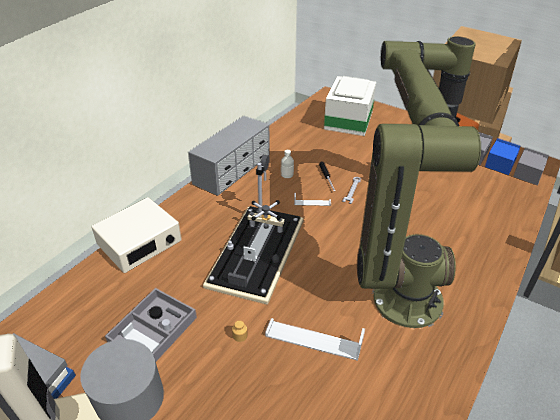

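The top view shows the fixture's plate with corners near (172,187), (303,148), (322,212) and (191,254). The screw is near (280,183) and the end stop is on the left at (187,215). I'll enlarge both views.

```bash
cat > h.py <<'E'
import numpy as np, cv2
from bench import env, vision, job
def cam(n):
    p=vision.camera_params(n); f=210/np.tan(np.radians(p['vertical_fov']/2))
    return np.array([[f,0,p['cx']],[0,f,p['cy']],[0,0,1]]),np.array(p['D']),np.array(p['R']),np.array(p['t'])
def ray(n,uv):
    K,D,R,t=cam(n); q=cv2.undistortPoints(np.array(uv,float).reshape(-1,1,2),K,D).reshape(-1,2)
    return -R.T@t, np.c_[q,np.ones(len(q))]@R
def onz(n,uv,z):
    c,d=ray(n,uv); return c+d*((z-c[2])/d[:,2])[:,None]
def proj(n,X):
    K,D,R,t=cam(n); return cv2.projectPoints(np.array(X,float).reshape(-1,1,3),cv2.Rodrigues(R)[0],t,K,D)[0].reshape(-1,2)
def crop(n,src,x0,y0,x1,y1,k,out):
    im=cv2.imread(src); cv2.imwrite(out,cv2.resize(im[y0:y1,x0:x1],None,fx=k,fy=k,interpolation=cv2.INTER_CUBIC))
E
python3 -c "
from h import *
crop('top','pics/top0.png',165,125,345,265,4.4,'pics/top0c.png')
crop('side','pics/side0.png',195,145,315,305,3.7,'pics/s0c.png')
print(onz('top',[(172,187),(303,148),(322,212),(191,254)],.03))"
```

```text
[[ 0.5628227   0.32220141  0.03      ]
 [ 0.67365293 -0.07615545  0.03      ]
 [ 0.47530837 -0.12512179  0.03      ]
 [ 0.36012806  0.26417362  0.03      ]]
```

View pics/top0c.png

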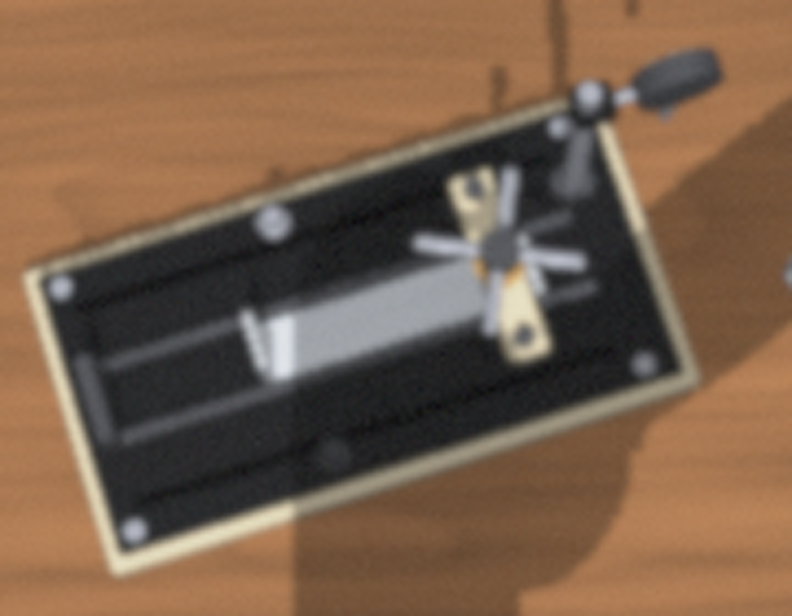

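View pics/s0c.png

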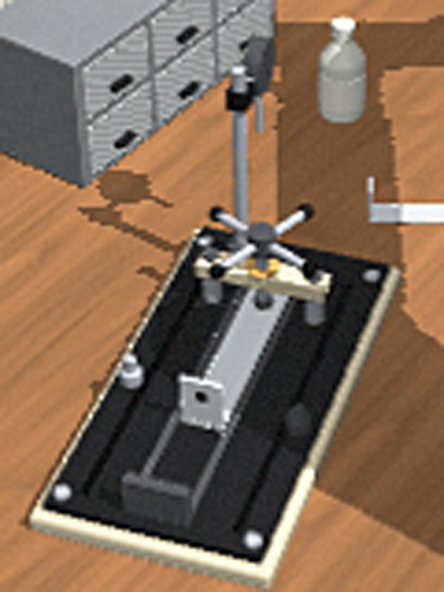

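```bash
python3 -c "
from h import *
T=lambda p:np.array(p)/4.4+[165,125]
S=lambda p:np.array(p)/3.7+[195,145]
c=onz('top',T([(27,272),(697,380),(118,575),(607,92)]),.03);print(c)
L=np.array([[-.11,.31],[-.11,-.11],[.11,.31]])
W=np.array([c[0],c[1],c[2]])[:,:2]
L=np.array([[.11,.31],[-.11,-.11],[-.11,.31]])
A=L-L.mean(0);B=W-W.mean(0)
yaw=np.arctan2((A[:,0]*B[:,1]-A[:,1]*B[:,0]).sum(),(A*B).sum());R=np.array([[np.cos(yaw),-np.sin(yaw)],[np.sin(yaw),np.cos(yaw)]])
o=W.mean(0)-R@L.mean(0);print('yaw',np.degrees(yaw),'o',o,'res',W-(L@R.T+o))
b=onz('side',S([(217,214),(306,211),(313,272),(217,270)]),.1125);print(b,b.mean(0))
h=onz('top',T([(503,250)]),.1255);print('hub',h, onz('side',S([(262,232)]),.1255))
for q in b: d=R.T@(q[:2]-b.mean(0)[:2]);print('ball fixture angle',np.degrees(np.arctan2(d[1],d[0])),np.hypot(*d))
print('leg base top',[ (R.T@(p[:2]-o)) for p in onz('top',T([(243,312),(270,378)]),.085)])
for n,f,z in (('adapter',S([(130,385)]),.03),('cone',S([(297,430)]),.03)):print(n,R.T@(onz('side',f,z)[0,:2]-o))
"
```

```text
[[ 0.56345766  0.32484863  0.03      ]
 [ 0.47711094 -0.12940104  0.03      ]
 [ 0.35513607  0.26176516  0.03      ]
 [ 0.68028042 -0.07627975  0.03      ]]
yaw 17.049936633825894 o [0.5501349  0.00062668] res [[-0.00094912 -0.00440597]
 [-0.00011107  0.0073903 ]
 [ 0.00106019 -0.00298432]]
[[ 0.6087656  -0.00553091  0.1125    ]
 [ 0.54123177 -0.05756904  0.1125    ]
 [ 0.48517766  0.01303398  0.1125    ]
 [ 0.55958365  0.06079505  0.1125    ]] [0.54868967 0.00268227 0.1125    ]
hub [[0.54860951 0.00117097 0.1255    ]] [[0.54815028 0.00511265 0.1255    ]]
ball fixture angle -24.834775005685184 0.06063475397909997
ball fixture angle -114.10611179645059 0.06071112511032929
ball fixture angle 153.69291914774894 0.06435007939626633
ball fixture angle 62.332472200648 0.05912506819205445
leg base top [array([0.02180742, 0.17138053]), array([-0.02537323,  0.16781693])]
adapter [0.08328649 0.14260616]
cone [-0.08099325  0.15133432]
```

The screw axis is at about (0.549, 0.002), the fixture yaw is about 17°, and the screw is at about 0.45 rad. Fixture angles of the spokes are about -26, 64, 154 and -116°. I'll use the shut fingers as a peg and go to fixture (-38, -14) mm.

Request:
{"fn": "arm_command", "kwargs": {
  "deltas": [
    [[0, 0, 0, -2, 0], [-2.83, 2.37, 0, 0, 0], [-2.83, 2.37, 0, 0, 0], [-2.83, 2.37, 0, 0, 0], [-2.83, 2.37, 0, 0, 0], [-2.83, 2.37, 0, 0, 0], [-2.83, 2.37, 0, 0, 0], [-2.83, 2.37, 0, 0, 0], [-2.83, 2.37, 0, 0, 0], [-2.83, 2.37, 0, 0, 0], [-2.83, 2.37, 0, 0, 0], [-2.83, 2.37, 0, 0, 0]]
  ]
}}

```text
t: 1.1
position: [0.377, -0.2378, 0.2502]
eef_rot: [3.141, 0.0, -2.846]
contact_force: [1.0, -0.2, 0.2]
width: 0.0001
gripper_force: 0.0
```

Request:
{"fn": "arm_command", "kwargs": {
  "deltas": [
    [[-2.83, 2.37, 0, 0, 0], [-2.83, 2.37, 0, 0, 0], [-2.83, 2.37, 0, 0, 0], [-2.83, 2.37, 0, 0, 0], [-2.83, 2.37, 0, 0, 0], [-2.83, 2.37, 0, 0, 0], [-2.83, 2.37, 0, 0, 0], [0, 0, 0, 0, 0], [0, 0, 0, 0, 0], [0, 0, 0, 0, 0]]
  ]
}}

```text
t: 1.93
position: [0.5175, -0.0231, 0.2498]
eef_rot: [3.142, -0.001, -2.845]
contact_force: [-0.3, 0.1, 1.1]
width: -0.0
gripper_force: 0.0
```

```bash
cat >> h.py <<'E'
O=np.array([.549,.002]); Y=np.radians(17)
RF=np.array([[np.cos(Y),-np.sin(Y)],[np.sin(Y),np.cos(Y)]])
def st():
    s=env.sense(); print('t',round(s['t'],2),'fix mm',np.round(RF.T@(np.array(s['position'][:2])-O)*1e3,1),'z',round(s['position'][2]*1e3,1),'rot',np.round(np.degrees(s['eef_rot']),1),'F',np.round(s['contact_force'],1),'w',round(s['width'],4))
E
python3 -c "
from h import *
st();print(env.tcp_to_tips)
for n in('top','side'):cv2.imwrite('pics/%s1.png'%n,vision.read_camera(n)[:,:,::-1])
a=cv2.imread('pics/top1.png')[100:240,200:350];b=cv2.imread('pics/side1.png')[140:280,200:340]
cv2.imwrite('pics/m1.png',cv2.resize(np.hstack([a,b]),None,fx=2.7,fy=2.7,interpolation=cv2.INTER_CUBIC))"
```

```text
t 1.93 fix mm [-37.4 -14.8] z 249.8 rot [ 1.80e+02 -1.00e-01 -1.63e+02] F [-0.3  0.1  1.1] w -0.0
0.019
```

View pics/m1.png

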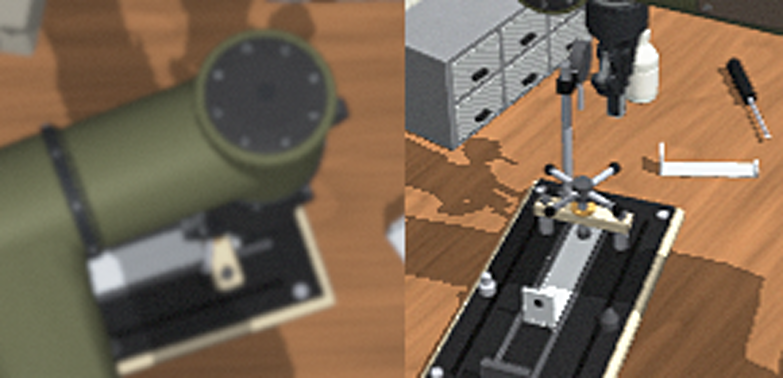

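The peg is beside the post and above the free gap between the spokes (side-crop tips at about (615,110), hub at (583,185)). Next I lower it.

Request:
{"fn": "arm_command", "kwargs": {
  "deltas": [
    [[0, 0, 2, 0, 0], [0, 0, 2, 0, 0], [0, 0, 2, 0, 0], [0, 0, 2, 0, 0], [0, 0, 2, 0, 0], [0, 0, 1, 0, 0], [0, 0, 1, 0, 0], [0, 0, 1, 0, 0], [0, 0, 0, 0, 0], [0, 0, 0, 0, 0]]
  ]
}}

```text
t: 2.87
position: [0.5177, -0.0234, 0.1206]
eef_rot: [-3.141, -0.0, -2.846]
contact_force: [0.7, -0.3, 1.4]
width: -0.0002
gripper_force: 0.0
```

```bash
python3 -c "
from h import *
st()
a=np.radians(np.r_[200:-1:-10])
P=np.c_[40*np.cos(a),40*np.sin(a)];d=np.diff(P,axis=0);print(P[0]);print(np.round(np.c_[-d[:,0],d[:,1]]/10,2).tolist())"
```

```text
t 2.87 fix mm [-37.3 -15.1] z 120.6 rot [-180.    -0.  -163.1] F [ 0.7 -0.3  1.4] w -0.0002
[-37.58770483 -13.68080573]
[[0.18, 0.67], [0.06, 0.69], [-0.06, 0.69], [-0.18, 0.67], [-0.29, 0.63], [-0.4, 0.57], [-0.49, 0.49], [-0.57, 0.4], [-0.63, 0.29], [-0.67, 0.18], [-0.69, 0.06], [-0.69, -0.06], [-0.67, -0.18], [-0.63, -0.29], [-0.57, -0.4], [-0.49, -0.49], [-0.4, -0.57], [-0.29, -0.63], [-0.18, -0.67], [-0.06, -0.69]]
```

Request:
{"fn": "arm_command", "kwargs": {
  "deltas": [
    [[0.18, 0.7, 0, 0, 0], [0.06, 0.7, 0, 0, 0], [-0.06, 0.7, 0, 0, 0], [-0.18, 0.7, 0, 0, 0], [-0.3, 0.65, 0, 0, 0], [-0.4, 0.57, 0, 0, 0], [-0.5, 0.5, 0, 0, 0], [-0.57, 0.4, 0, 0, 0], [0, 0, 0, 0, 0]]
  ]
}}

```text
t: 3.62
position: [0.5196, 0.0287, 0.1207]
eef_rot: [-3.14, -0.003, -2.846]
contact_force: [-3.1, -4.8, 2.0]
width: -0.0002
gripper_force: 2.4
```

```bash
python3 -c "
from h import *
st()"
```

```text
t 3.62 fix mm [-20.3  34.2] z 120.7 rot [-179.9   -0.2 -163. ] F [-3.1 -4.8  2. ] w -0.0002
```

Request:
{"fn": "arm_command", "kwargs": {
  "deltas": [
    [[-0.63, 0.3, 0, 0, 0], [-0.67, 0.18, 0, 0, 0], [-0.69, 0.06, 0, 0, 0], [-0.69, -0.06, 0, 0, 0], [-0.67, -0.18, 0, 0, 0], [-0.63, -0.3, 0, 0, 0], [-0.57, -0.4, 0, 0, 0], [-0.5, -0.5, 0, 0, 0], [-0.4, -0.57, 0, 0, 0], [-0.3, -0.63, 0, 0, 0], [-0.18, -0.67, 0, 0, 0], [0, 0, 0, 0, 0]]
  ]
}}

```text
t: 4.62
position: [0.5844, 0.0221, 0.1202]
eef_rot: [3.138, -0.001, -2.845]
contact_force: [-4.4, 6.9, 0.9]
width: -0.0002
gripper_force: 3.1
```

```bash
python3 -c "
from h import *
st()
for n in('top','side'):cv2.imwrite('pics/%s2.png'%n,vision.read_camera(n)[:,:,::-1])
b=cv2.imread('pics/side2.png')[170:270,210:340]
cv2.imwrite('pics/m2.png',cv2.resize(b,None,fx=5,fy=5,interpolation=cv2.INTER_CUBIC))"
```

```text
t 4.62 fix mm [39.7  8.8] z 120.2 rot [ 179.8   -0.  -163. ] F [-4.4  6.9  0.9] w -0.0002
```

View pics/m2.png

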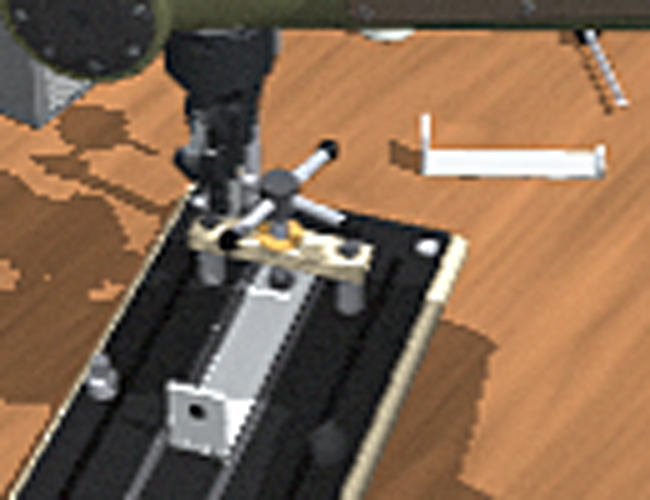

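```bash
python3 -c "
from h import *
b=onz('side',np.array([(330,150),(228,240)])/5+[210,170],.118)
for q in b:
  d=RF.T@(q[:2]-O);print(np.degrees(np.arctan2(d[1],d[0])),np.hypot(*d))"
```

```text
-107.1628205252782 0.059963302752683294
71.977124176772 0.060260886846463316
```

Request:
{"fn": "arm_command", "kwargs": {
  "deltas": [
    [[0, 0.4, 0, 0, 0], [0, 0, -2, 0, 0], [0, 0, -3, 0, 0], [1.9, -0.8, -0.5, 0, 0], [1.9, -0.8, 0, 0, 0], [1.9, -0.8, 0, 0, 0], [1.9, -0.7, 0, 0, 0], [0, 0, 0, 0, 0], [0, 0, 2, 0, 0], [0, 0, 2, 0, 0], [0, 0, 1.1, 0, 0], [0, 0, 0, 0, 0]]
  ]
}}

```text
t: 5.72
position: [0.519, -0.0278, 0.1217]
eef_rot: [3.141, -0.004, -2.846]
contact_force: [0.8, -0.2, -0.3]
width: 0.0001
gripper_force: 0.0
```

```bash
python3 -c "
from h import *
st()"
```

```text
t 5.72 fix mm [-37.4 -19.7] z 121.7 rot [ 180.    -0.2 -163. ] F [ 0.8 -0.2 -0.3] w 0.0001
```

Request:
{"fn": "arm_command", "kwargs": {
  "deltas": [
    [[0.1, 0.65, 0, 0, 0], [0.1, 0.7, 0, 0, 0], [0.05, 0.7, 0, 0, 0], [-0.06, 0.7, 0, 0, 0], [-0.18, 0.7, 0, 0, 0], [-0.3, 0.65, 0, 0, 0], [-0.4, 0.57, 0, 0, 0], [-0.5, 0.5, 0, 0, 0], [-0.57, 0.4, 0, 0, 0], [0, 0, 0, 0, 0]]
  ]
}}

```text
t: 6.55
position: [0.5204, 0.0299, 0.1255]
eef_rot: [-3.139, -0.002, -2.846]
contact_force: [-3.3, -5.4, 1.0]
width: 0.0001
gripper_force: 2.6
```

```bash
python3 -c "
from h import *
st()"
```

```text
t 6.55 fix mm [-19.2  35. ] z 125.5 rot [-1.799e+02 -1.000e-01 -1.631e+02] F [-3.3 -5.4  1. ] w 0.0001
```

Request:
{"fn": "arm_command", "kwargs": {
  "deltas": [
    [[-0.65, 0.3, 0, 0, 0], [-0.67, 0.18, 0, 0, 0], [-0.69, 0.06, 0, 0, 0], [-0.69, -0.06, 0, 0, 0], [-0.67, -0.18, 0, 0, 0], [-0.63, -0.3, 0, 0, 0], [-0.57, -0.4, 0, 0, 0], [-0.5, -0.5, 0, 0, 0], [-0.4, -0.57, 0, 0, 0], [-0.3, -0.63, 0, 0, 0], [-0.18, -0.67, 0, 0, 0], [0, 0, 0, 0, 0]]
  ]
}}

```text
t: 7.55
position: [0.5856, 0.0231, 0.1251]
eef_rot: [3.139, 0.0, -2.845]
contact_force: [-5.2, 5.9, 1.0]
width: 0.0001
gripper_force: 2.9
```

```bash
python3 -c "
from h import *
st()"
```

```text
t 7.55 fix mm [41.1  9.5] z 125.1 rot [ 179.8    0.  -163. ] F [-5.2  5.9  1. ] w 0.0001
```

Request:
{"fn": "arm_command", "kwargs": {
  "deltas": [
    [[0, 0.4, 0, 0, 0], [0, 0, -2, 0, 0], [0, 0, -3, 0, 0], [1.9, -0.8, -0.5, 0, 0], [1.9, -0.8, 0, 0, 0], [1.9, -0.8, 0, 0, 0], [2.1, -0.7, 0, 0, 0], [0, 0, 0, 0, 0], [0, 0, 2, 0, 0], [0, 0, 2, 0, 0], [0, 0, 1.0, 0, 0], [0, 0, 0, 0, 0]]
  ]
}}

```text
t: 8.55
position: [0.5182, -0.027, 0.1273]
eef_rot: [3.141, -0.003, -2.846]
contact_force: [1.6, -0.1, -1.2]
width: -0.0002
gripper_force: 0.0
```

Request:
{"fn": "arm_command", "kwargs": {
  "deltas": [
    [[0.1, 0.65, 0, 0, 0], [0.1, 0.7, 0, 0, 0], [0.05, 0.7, 0, 0, 0], [-0.06, 0.7, 0, 0, 0], [-0.18, 0.7, 0, 0, 0], [-0.3, 0.65, 0, 0, 0], [-0.4, 0.57, 0, 0, 0], [-0.5, 0.5, 0, 0, 0], [-0.57, 0.4, 0, 0, 0], [0, 0, 0, 0, 0], [0, 0, 0, 0, 0]]
  ]
}}

```text
t: 9.47
position: [0.5194, 0.0305, 0.1307]
eef_rot: [-3.14, -0.001, -2.846]
contact_force: [-2.5, -4.6, 0.4]
width: 0.0001
gripper_force: 2.3
```

```bash
python3 -c "
from h import *
st()
cv2.imwrite('pics/side3.png',vision.read_camera('side')[:,:,::-1])
b=cv2.imread('pics/side3.png')[170:270,210:340]
cv2.imwrite('pics/m3.png',cv2.resize(b,None,fx=5,fy=5,interpolation=cv2.INTER_CUBIC))"
```

```text
t 9.47 fix mm [-19.9  35.9] z 130.7 rot [-1.799e+02 -1.000e-01 -1.631e+02] F [-2.5 -4.6  0.4] w 0.0001
```

View pics/m3.png

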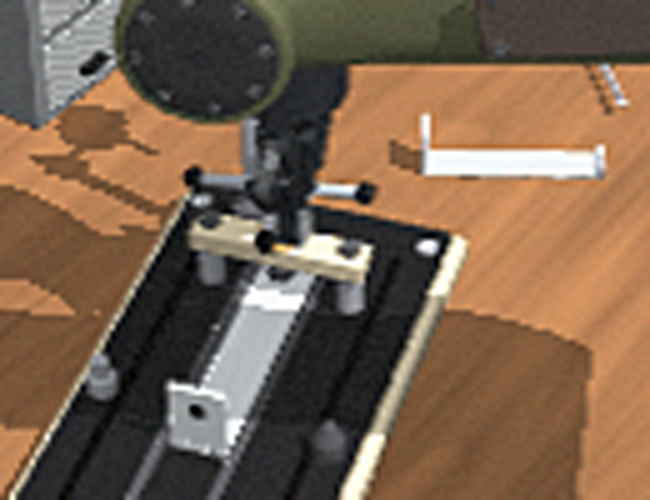

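```bash
python3 -c "
from h import *
b=onz('side',np.array([(194,177),(368,193),(266,241)])/5+[210,170],.127)
for q in b:
  d=RF.T@(q[:2]-O);print(np.degrees(np.arctan2(d[1],d[0])),np.hypot(*d))"
```

```text
10.206198138865776 0.06072918185525368
-171.68134401487933 0.06103540979683216
99.1787689227891 0.06125928782267378
```

The screw is at about 7.69 rad, which is well open. I'll lift out and go in behind the upright leg.

Request:
{"fn": "arm_command", "kwargs": {
  "deltas": [
    [[0.35, -0.2, 0, 0, 0], [0, 0, -2, 0, 0], [0, 0, -3, 0, 0], [0, 0, -1.5, 0, 0], [-0.5, 2.3, 0, 0, 0], [-0.6, 2.4, 0, 0, 0], [-0.6, 2.4, 0, 0, 0], [-0.6, 2.1, 0, 0, 0], [0, 0, 0, 0, 0], [0, 0, 0, 0, 0]]
  ]
}}

```text
t: 10.35
position: [0.5121, 0.1241, 0.1953]
eef_rot: [3.141, 0.002, -2.844]
contact_force: [-0.2, -0.3, -0.5]
width: 0.0001
gripper_force: 0.0
```

```bash
python3 -c "
from h import *
st()
cv2.imwrite('pics/side4.png',vision.read_camera('side')[:,:,::-1])
b=cv2.imread('pics/side4.png')[170:270,210:340]
cv2.imwrite('pics/m4.png',cv2.resize(b,None,fx=5,fy=5,interpolation=cv2.INTER_CUBIC))"
```

```text
t 10.35 fix mm [  0.4 127.6] z 195.3 rot [ 1.800e+02  1.000e-01 -1.629e+02] F [-0.2 -0.3 -0.5] w 0.0001
```

View pics/m4.png

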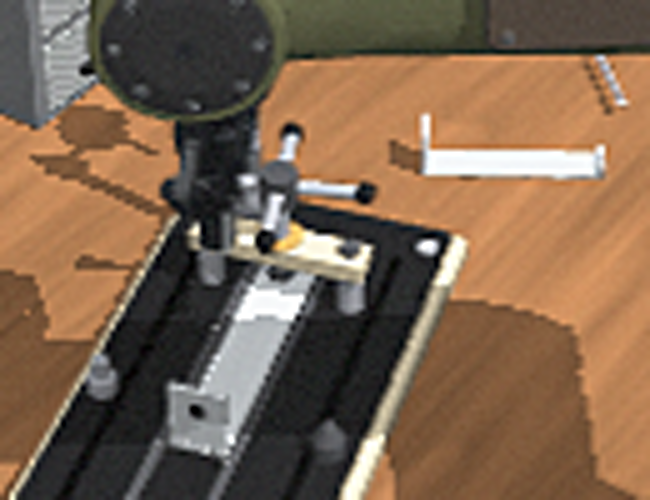

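The clamp is open with spoke balls at (291,132), (366,193) and (266,241), and the bracket is still in place. I'll descend behind the leg.

Request:
{"fn": "arm_command", "kwargs": {
  "deltas": [
    [[0, 0, 2, 0, 0], [0, 0, 2, 0, 0], [0, 0, 2, 0, 0], [0, 0, 2, 0, 0], [0, 0, 1.5, 0, 0], [0, 0, 1.5, 0, 0], [0, 0, 1, 0, 0], [0, 0, 0.9, 0, 0], [0, 0, 0, 0, 0], [0, 0, 0, 0, 0]]
  ]
}}

```text
t: 11.23
position: [0.5124, 0.1236, 0.0658]
eef_rot: [3.14, 0.001, -2.846]
contact_force: [-1.6, 4.1, 0.8]
width: 0.0
gripper_force: 0.0
```

Request:
{"fn": "arm_command", "kwargs": {
  "deltas": [
    [[0, 0.4, 0, 0, 0], [0, 0.4, 0, 0, 0], [0, 0.4, 0, 0, 0], [0, 0.4, 0, 0, 0], [0, 0.4, 0, 0, 0], [0, 0.4, 0, 0, 0], [0, 0.4, 0, 0, 0], [0, 0.4, 0, 0, 0], [0, 0.4, 0, 0, 0], [0, 0.4, 0, 0, 0], [0, 0.4, 0, 0, 0], [0, 0.4, 0, 0, 0]]
  ]
}}

```text
t: 12.23
position: [0.4981, 0.169, 0.0654]
eef_rot: [-3.142, 0.0, -2.846]
contact_force: [0.4, -1.7, 1.1]
width: -0.0001
gripper_force: 1.0
```

```bash
python3 -c "
from h import *
st()"
```

```text
t 12.23 fix mm [1.000e-01 1.746e+02] z 65.4 rot [-180.     0.  -163.1] F [ 0.4 -1.7  1.1] w -0.0001
```

Request:
{"fn": "arm_command", "kwargs": {
  "deltas": [
    [[0, 0.5, 0, 0, 0], [0, 0.5, 0, 0, 0], [0, 0.5, 0, 0, 0], [0, 0.5, 0, 0, 0], [0, 0.5, 0, 0, 0], [0, 0.5, 0, 0, 0], [0, 0.5, 0, 0, 0], [0, 0.5, 0, 0, 0], [0, 0.5, 0, 0, 0], [0, 0.5, 0, 0, 0], [0, 0.4, 0, 0, 0], [0, 0.3, 0, 0, 0]]
  ]
}}

```text
t: 13.23
position: [0.4814, 0.2237, 0.0653]
eef_rot: [3.142, 0.0, -2.846]
contact_force: [0.6, -2.6, 2.1]
width: -0.0001
gripper_force: 1.5
```

Request:
{"fn": "arm_command", "kwargs": {
  "deltas": [
    [[0, 0.2, 0, 0, 0], [0, 0.2, 0, 0, 0], [0, 0.2, 0, 0, 0], [0, 0.2, 0, 0, 0], [0, 0.1, 0, 0, 0], [0, 0.1, 0, 0, 0], [0, 0, 0, 0, 0]]
  ]
}}

```text
t: 13.82
position: [0.4786, 0.233, 0.0653]
eef_rot: [3.141, 0.0, -2.846]
contact_force: [0.9, -2.2, 2.1]
width: -0.0001
gripper_force: 1.4
```

```bash
python3 -c "
from h import *
st()
cv2.imwrite('pics/side5.png',vision.read_camera('side')[:,:,::-1])
b=cv2.imread('pics/side5.png')[200:300,200:320]
cv2.imwrite('pics/m5.png',cv2.resize(b,None,fx=6,fy=6,interpolation=cv2.INTER_CUBIC))"
```

```text
t 13.82 fix mm [2.000e-01 2.415e+02] z 65.3 rot [ 180.     0.  -163.1] F [ 0.9 -2.2  2.1] w -0.0001
```

View pics/m5.png

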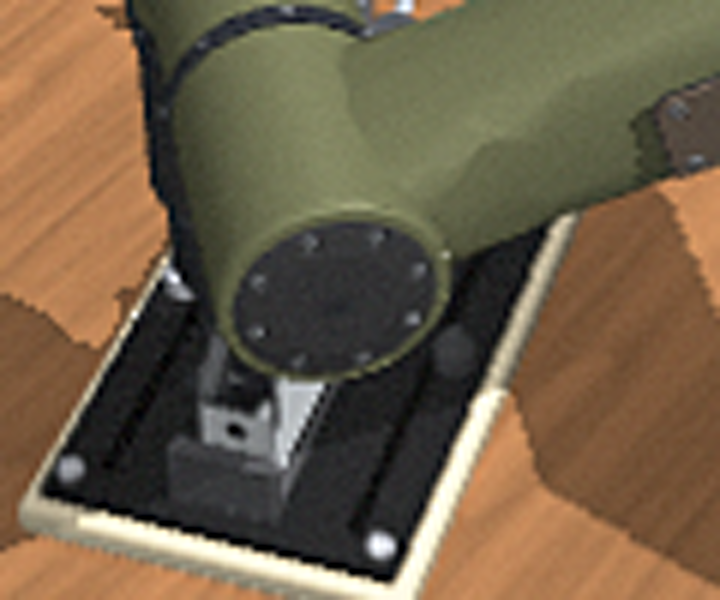

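The leg is close to the stop, with a small gap. I'll push on in fine steps and watch the force.

Request:
{"fn": "arm_command", "kwargs": {
  "deltas": [
    [[0, 0.15, 0, 0, 0], [0, 0.15, 0, 0, 0], [0, 0.15, 0, 0, 0], [0, 0.15, 0, 0, 0], [0, 0.15, 0, 0, 0], [0, 0.15, 0, 0, 0], [0, 0, 0, 0, 0]]
  ]
}}

```text
t: 14.45
position: [0.4759, 0.2417, 0.0653]
eef_rot: [3.141, 0.0, -2.846]
contact_force: [1.0, -1.2, 1.6]
width: -0.0004
gripper_force: 1.4
```

```bash
python3 -c "
from h import *
st()"
```

```text
t 14.45 fix mm [2.000e-01 2.506e+02] z 65.3 rot [ 180.    0. -163.] F [ 1.  -1.2  1.6] w -0.0004
```

Request:
{"fn": "arm_command", "kwargs": {
  "deltas": [
    [[0, 0.1, 0, 0, 0], [0, 0.1, 0, 0, 0], [0, 0.1, 0, 0, 0], [0, 0, 0, 0, 0]]
  ]
}}

```text
t: 14.78
position: [0.4751, 0.2444, 0.0653]
eef_rot: [3.141, -0.0, -2.846]
contact_force: [1.3, -0.9, 2.8]
width: -0.0001
gripper_force: 1.6
```

Request:
{"fn": "arm_command", "kwargs": {
  "deltas": [
    [[0, 0.1, 0, 0, 0], [0, 0.1, 0, 0, 0], [0, 0, 0, 0, 0]]
  ]
}}

```text
t: 15.03
position: [0.4747, 0.2456, 0.0654]
eef_rot: [-3.14, -0.0, -2.846]
contact_force: [1.1, -4.6, 3.8]
width: 0.0
gripper_force: 2.6
```

Request:
{"fn": "arm_command", "kwargs": {
  "deltas": [
    [[0, 0.1, 0, 0, 0], [0, 0, 0, 0, 0], [0, 0, 0, 0, 0]]
  ]
}}

```text
t: 15.28
position: [0.4746, 0.2459, 0.0655]
eef_rot: [-3.139, -0.0, -2.846]
contact_force: [1.8, -7.6, 4.2]
width: 0.0003
gripper_force: 3.5
```

The force is climbing and the tool has stopped moving, so the leg is on the stop. I'll back off, lift and look.

Request:
{"fn": "arm_command", "kwargs": {
  "deltas": [
    [[0, -0.2, 0, 0, 0], [0, -0.3, 0, 0, 0], [0, -0.5, 0, 0, 0], [0, -1, 0, 0, 0], [0, 0, -2, 0, 0], [0, 0, -3, 0, 0], [0, 0, -3, 0, 0], [0, 0, -3, 0, 0], [3, 1, -3, 0, 0], [3, 3, -1, 0, 0], [3, 3, 0, 0, 0], [3, 3, 0, 0, 0]]
  ]
}}

```text
t: 16.28
position: [0.3395, 0.287, 0.2143]
eef_rot: [3.14, 0.001, -2.848]
contact_force: [0.1, 2.8, -0.6]
width: 0.0001
gripper_force: 0.0
```

Request:
{"fn": "arm_command", "kwargs": {
  "deltas": [
    [[2, 3, 0, 0, 0], [1, 3, 0, 0, 0], [0, 3, 0, 0, 0], [0, 3, 0, 0, 0], [0, 3, 0, 0, 0], [0, 3, 0, 0, 0], [0, 0, 0, 0, 0], [0, 0, 0, 0, 0]]
  ]
}}

```text
t: 16.95
position: [0.2589, 0.4509, 0.2124]
eef_rot: [-3.14, -0.002, -2.844]
contact_force: [-0.4, -0.1, 0.1]
width: 0.0001
gripper_force: 0.0
```

```bash
python3 -c "
from h import *
st()
for n in('top','side'):cv2.imwrite('pics/%s6.png'%n,vision.read_camera(n)[:,:,::-1])
a=cv2.imread('pics/top6.png')[130:270,165:335];b=cv2.imread('pics/side6.png')[170:310,195:315]
cv2.imwrite('pics/m6.png',cv2.resize(np.hstack([a,b]),None,fx=2.7,fy=2.7,interpolation=cv2.INTER_CUBIC))"
```

```text
t 16.95 fix mm [-146.1  514.1] z 212.4 rot [-1.799e+02 -1.000e-01 -1.630e+02] F [-0.4 -0.1  0.1] w 0.0001
```

View pics/m6.png

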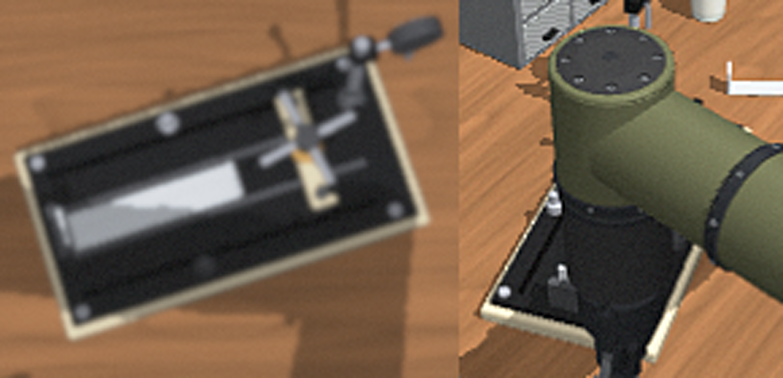

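The bracket lies flat in the channel against the stop (top crop, left end at (62,228)). The clamp is still open and the bystanders are untouched. I'm handing in.

```bash
python3 -c "
from bench import job
print(job.job_done())"
```

```text
the job is handed in; nothing more can be done
None
```

I handed the job in at about 17 s: the clamp is backed off to about 7.7 rad and the bracket lies flat against the end stop. The gripper was clear of the fixture and the bystanders in view looked unmoved; no verdict came back.

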